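# Dock the supply tote on its slanted stand

## Robot

A 7-joint arm with a two-finger parallel gripper is mounted at the origin on a cart in front of the work surface, level with it; the furniture and walls round the work are solid. World frame = base frame: x ahead of the robot, y to its left, z up, the work surface at z = 0. Lengths are in m, angles in rad, forces in N, time in s.
With the tool pointing down it reaches from about 0.425 to 1.025 m from the base axis. Payload 9.4 kg.
Tool frame: the origin (TCP) lies midway between the tips of the shut fingers; the grasp point (between the pads) lies 19 mm behind it; x points along the fingers, z is the direction in which the jaws open and shut, and the axes are right-handed (so a half turn about x gives the same grasp; the last joint's range is limited). The gripper opens to 93 mm and grips with 3 to 60 N. Pads are 15 mm wide; open, the fingers measure 128 mm over their backs; the gripper's body (75 mm by 188 mm) begins 65 mm behind the grasp point.
Start: joints at [-1.294, 0.599, -0.003, 1.599, 0.002, 0.943, -0.08], TCP at [0.251, 0.68, 0.219] pointing down, gripper open.
Joint ranges: [-2.57, 2.57], [-0.35, 1.97], [-1.29, 1.29], [0.11, 2.56], [-1.05, 4.19], [0.11, 1.86], [-2.63, 2.63]. Speed limits (rad/s): [2.22, 2.22, 3.01, 3.01, 3.14, 3.14, 3.14].

## Interface

Orientations are given as a rotation vector (axis times angle).
In Python, from workcell import r, optics, job_done gives the robot as it stands.
- The arm moves only by the tool play_rows, never from a script. Its argument "plan" is a list of rows, each a list of 3 entries, a list of its own where there are three numbers: the shift along the world's x, y, z in cm, then the turn, a rotation vector about the world's x, y, z in degrees, then the closure, from -1 (fully open) to 1 (shut), so that 0 is half open. A call has 1 to 8 rows; each row is the pose to reach, as a shift and turn from the pose measured when the call began; what a row does not reach only later rows make up. A row lasts 1/12 s, in which the tool goes at most 41.7 mm and 7.16 degrees, less where a joint would pass 70% of its speed; a pose out of reach is approached as far as the arm can. A call with a gripper value outside its range is refused whole. The fingers move at their own pace and stop on an object; "force" is the grip in N (left out, the last holds). Time passes only in rows, so rows that repeat a pose let the fingers close. It gives the time, the measured TCP pose, the force and the opening at its end, in the units of the state.
- r.observe(): the state, without advancing time (a new reading comes with each control period).
- optics.grab_frame(name): name is "side" or "top"; returns a dict with "img" (480x640x3 uint8, red, green, blue), "camera_matrix" (3x3 intrinsics, pixels), "R" (3x3) and "t" (3): a world point X has camera coordinates R X + t. Camera axes: x right, y down, z forward; pixel columns grow to the right and rows downward; lengths in m; the calibration is good to about 2 mm. A picture is of the moment at which its call begins. There is no depth.
- job_done(): hands the job in, once; it reports no verdict.
The state is a dict: "t": time; "joint_pos": joint angles; "dq": joint speeds; "joint_efforts": joint torques, N m; "tcp_pos": TCP position; "orientation": TCP orientation; "contact_force": force on the tool from outside, world axes, zero at the start; "moment": the same for the moment, N m; "opening": finger opening in m.
Only numpy, scipy, OpenCV 4.12 (cv2) and the standard library are available. Lean on these libraries where they do the work, as an engineer would, in place of code of your own. Each camera call takes 0.05 s, during which the arm holds its last target.

## Task

Take the rubber stamp that stands in the way at the foot of the ramp and stand it upright in the empty compartment of the supply tote. Then slide the tote up the ramp of its slanted stand (push it, do not lift it), over the lip and on against the spring plate, until its near edge drops behind the lip and it lies flat in the stand. Push gently, never force it hard against the end of the spring, and leave the other things on the desk where they are.

Things in the scene. Friction and masses are not known exactly. Their poses are not given: they have to be found in the camera images.
- stand: Slanted grey sheet-steel stand, fixed. Origin on the desk, middle of its ramp's foot; x level uphill, y left looking uphill, z up. The ramp rises at 10 degrees for 275 mm between side guides 118 mm apart, 20 mm above the ramp. On the desk before the foot they go on as two flared springy wings, 20 mm high, opening to 150 mm at x = -48 mm; they steer the tote in.
- incline: Ramp face of the stand. Origin at the ramp's foot like the stand's; x up the slope, y left, z square to the ramp, 0 on its sheet. On it a dark steel pocket is clamped by two thumb screws anywhere in a slot: its shift h, 0 to 30 mm, is not reported. Its lip spans the ramp: front rises at 20 degrees from x = 50 + h mm, top 9 mm up, steep back at x = 80 + h; behind it a flat deck, 2 mm up.
- ramp_top (a point): Fixed point in the middle of the ramp's upper end, on the ramp sheet (incline x = 275 mm). The pocket's spring plate (100 mm wide, 4 to 34 mm above the ramp) has its face at incline x = 211 + h mm. It yields 12 mm uphill: 2 N at first, 0.35 N more per mm, then a hard stop. The 140 mm tote clears the lip when the plate has yielded 9 mm, so 3 mm are left before the hard stop.
- tote: Loose grey plastic supply tote, open on top, 140 mm long (x), 110 wide (y), 50 high, walls 4 mm, 0.4 to 0.65 kg. Origin at the centre of its underside; x points to the far end, which goes up first. It starts on the desk below the stand, up to 9 mm and 0.12 rad out of line. Friction on the ramp about 0.3. Crossing the lip it rocks far end up, then down. Pushing takes 3 to 15 N; over 30 N is forcing it.
- tote_empty_bay (a point): Centre of the floor of the tote's empty far compartment (tote x = 32 mm, 4 mm above the underside), 68 mm along x by 102 mm along y. A divider, 38 mm high, parts it from the near compartment, which holds a clip box and a sharpener.
- tote_ledge (a point): Middle of the face of the rubber push ledge along the outside of the tote's near wall (tote x = -84 mm, 18 mm above the underside). The ledge is 92 mm wide and 12 mm high and stands out 14 mm; push here, toward tote +x. Fingers pressing on it can hold the near edge up by friction after it has cleared the lip; then move them down a little or ease off.
- stamp_center (a point): Rubber stamp with wooden handle, 50 g, standing on the desk between the tote and the ramp's foot. This point is its centre, 37 mm above its underside. Base 28 mm (x) by 52 mm (y), 24 mm high; a neck 18 mm across; from 44 to 74 mm above the underside a round knob 26 mm across, to grip from above. Its y (long side) starts roughly along the ramp.
- usb_stick: Bystander: blue memory stick, 17x52x8 mm, lying beside the stand. Origin at the centre of its underside.
- binder_clip: Bystander: black binder clip, 32x52x14 mm, lying beside the stand. Origin at the centre of its underside.
- mug: Bystander: green mug, 96 mm high. Origin at the centre of its underside.
- tape_dispenser: Bystander: tape dispenser, 51x121x75 mm. Origin at the centre of its underside.
- hole_punch: Bystander: two-hole punch, 91x116x49 mm. Origin at the centre of its underside.
Not all that is in view belongs to the job. Leave any white or yellow look-alike of the part that bears stamp_center alone.

How it is judged:
By the outcome, as a careful person would: the job done as asked, in the order asked, and still so for the second after the job is handed in, with the robot touching nothing.
It also fails if it takes over 72 s, if anything falls off the work surface, if the arm or the gripper's body presses on something with over 40 N, if the wrist force passes 120 N, or if a joint passes its speed limit or range.

## Working session

There is one attempt and no reset: what is moved stays moved. The work goes in short steps, Python scripts to look and compute and a tool call to move; the robot and the scene stay as the last step left them, time stands still between calls to the robot, and variables do not carry over. Pictures are saved under pics/ and viewed, and the job is handed in when it is done.

Besides the shell and the picture viewer there is one more tool, called as a command line: name --argument value ..., lists and objects as JSON in quotes. play_rows: Moves the arm, as the interface text tells. Its arguments: {"type":"object","properties":{"plan":{"type":"array","items":{"type":"array"}},"force":{"type":"number"}},"required":["plan"]}

```bash
ls; mkdir -p pics
python3 - <<'E'
from workcell import r, optics
import cv2
s=r.observe()
for k,v in s.items(): print(k,v)
for n in ("side","top"):
    f=optics.grab_frame(n)
    cv2.imwrite(f"pics/{n}0.png",f["img"][:,:,::-1])
    print(n,f["camera_matrix"].tolist(),f["R"].tolist(),f["t"].tolist(), (-f["R"].T@f["t"]).tolist())
E
```

```text
pics
t 0.0
joint_pos [-1.29370216  0.6001068  -0.0025259   1.6000941   0.00182386  0.94287803
 -0.07979615]
dq [-0.00042941  0.0006      0.00163873  0.00143198  0.00192961  0.00072976
  0.00058543]
joint_efforts [-1.52333985e-03 -7.65061712e+01  1.49668168e+00 -2.52361572e+01
 -5.25157247e-02  1.64754322e-02  1.36255258e-04]
tcp_pos [0.25105507 0.6796532  0.21778623]
orientation [-0.94576257  1.3571785   0.94414307]
contact_force [ 0.0234907  -0.33957015  0.53978918]
moment [-0.04516989 -0.04003803 -0.03892213]
opening 0.09311087617750342
side [[486.2155317802539, 0.0, 309.25016987758556], [0.0, 486.2155317802539, 244.59018388345612], [0.0, 0.0, 1.0]] [[-0.9999267241162229, 0.010547510034961896, 0.005941079890190451], [-0.00037377748713407017, 0.46363555598153233, -0.88602592034324], [-0.01209986316407582, -0.8859632166527897, -0.46359764025462075]] [0.48959647918072, 0.009733230720703662, 1.3013717041343464] [0.5053106611741601, 1.1432907654418574, 0.6090280140412734]
top [[447.7179728063542, 0.0, 320.44832322512315], [0.0, 447.7179728063542, 236.74005874630924], [0.0, 0.0, 1.0]] [[-0.00013388980275138952, -0.9999994941621191, -0.0009968696135353862], [-0.9953152674191786, 0.00022964232067409227, -0.09668229262224622], [0.09668247264013165, 0.0009792547728892718, -0.9953147946977778]] [0.12301324647634683, 0.49699537038444563, 1.0673527968792664] [0.3914892426179471, 0.1218538427606668, 1.1105253098948713]
```

View pics/side0.png

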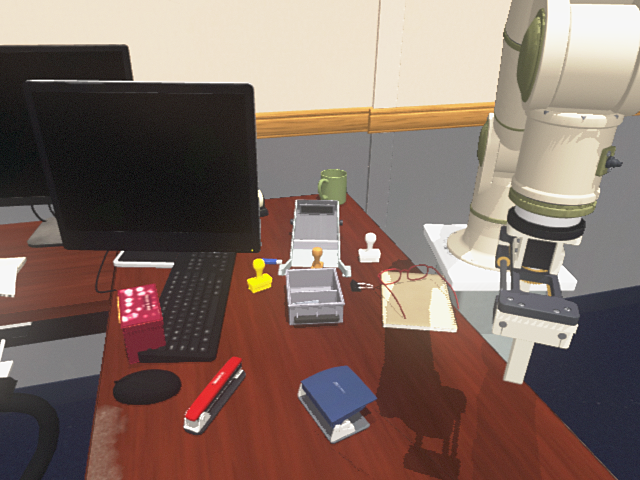

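View pics/top0.png

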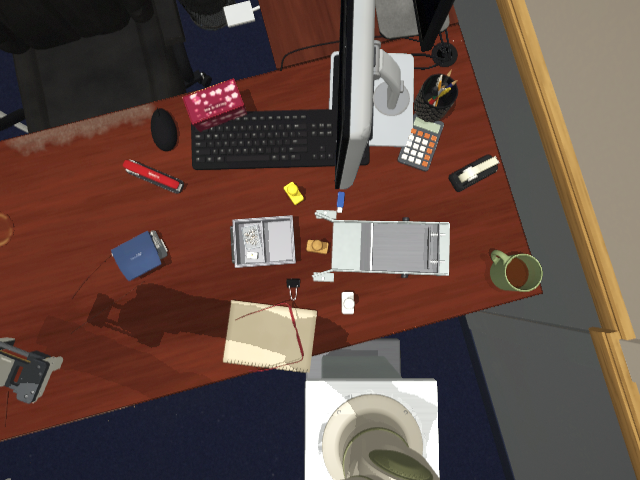

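```bash
cat > h.py <<'E'
import numpy as np, cv2, time
from workcell import r, optics
def grab(n,save=None):
    f=optics.grab_frame(n)
    if save: cv2.imwrite(save,f["img"][:,:,::-1])
    return f
def ray(f,u,v):
    d=f["R"].T@np.linalg.inv(f["camera_matrix"])@np.array([u,v,1.]); return -f["R"].T@f["t"],d
def onz(f,u,v,z=0.):
    c,d=ray(f,u,v); return c+d*(z-c[2])/d[2]
def proj(f,X):
    p=f["camera_matrix"]@(f["R"]@np.asarray(X,float)+f["t"]); return p[:2]/p[2]
def crop(f,x0,y0,x1,y1,k,name):
    im=f["img"][y0:y1,x0:x1,::-1]
    cv2.imwrite(name,cv2.resize(im,None,fx=k,fy=k,interpolation=cv2.INTER_CUBIC))
def tri(fs,px):
    A=[];b=[]
    for f,(u,v) in zip(fs,px):
        c,d=ray(f,u,v);d=d/np.linalg.norm(d);P=np.eye(3)-np.outer(d,d);A.append(P);b.append(P@c)
    x,res,_,_=np.linalg.lstsq(np.vstack(A),np.hstack(b),rcond=None);return x,np.sqrt(res)
E
python3 - <<'E'
from h import *
t=grab("top");s=grab("side")
import pickle;pickle.dump((t,s),open("f0.pkl","wb"))
crop(t,225,180,465,330,3.3,"pics/topc0.png")
crop(s,240,180,400,340,3.7,"pics/sidec0.png")
E
```

```text
(no output)
```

View pics/topc0.png

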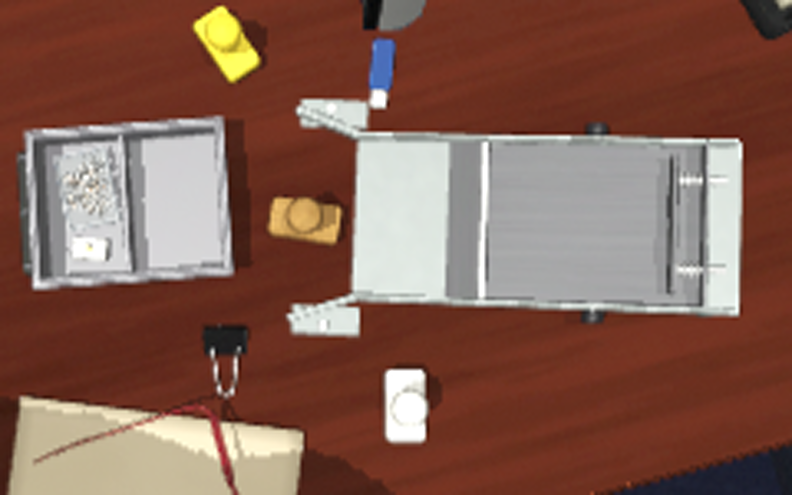

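View pics/sidec0.png

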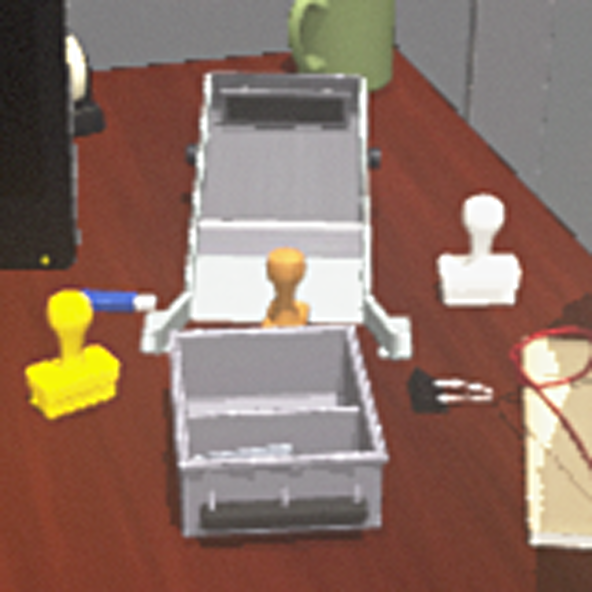

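Look-alikes: wooden stamp, top (317,246) / side (317,255), between the tote and the ramp foot, so this is the one. The yellow one, top (293,193), and the white one, top (347,302), are to be left alone. Both crops confirm the wooden stamp; the tote is at top (265,241) and the ramp runs right (world −y).

Run:
```python
from h import *
import pickle
t,s=pickle.load(open("f0.pkl","rb"))
def mask(f,lo,hi,box):
    hsv=cv2.cvtColor(f["img"],cv2.COLOR_RGB2HSV)
    m=cv2.inRange(hsv,np.array(lo),np.array(hi));k=np.zeros_like(m);x0,y0,x1,y1=box;k[y0:y1,x0:x1]=m[y0:y1,x0:x1];return k
mt=mask(t,(10,90,130),(25,255,255),(295,232,332,262))
ms=mask(s,(10,90,130),(25,255,255),(300,240,335,272))
for n,m in(("t",mt),("s",ms)):
    ys,xs=np.where(m>0);print(n,len(xs),xs.min(),xs.max(),ys.min(),ys.max())
pts=cv2.findNonZero(mt);rect=cv2.minAreaRect(pts);print("rect",rect)
for p in cv2.boxPoints(rect): print("  base corner z24",onz(t,*p,0.024).round(4))
print("rect center z24",onz(t,*rect[0],0.024).round(4))
# side knob columns per row
for v in range(245,268):
    xs=np.where(ms[v]>0)[0]
    if len(xs): print(v,xs.min(),xs.max(),end=";")
print()
# tote rim corners top (crop px)
def c(u,v): return (u/3.3+225,v/3.3+180)
for n,p,z in (("near L",(24,130),.05),("far L",(221,118),.05),("far R",(234,274),.05),("near R",(34,288),.05),
 ("foot L",(357,137),.0),("foot R",(352,298),.0),("topL",(741,140),.06),("topR",(739,315),.06),("lip white L",(486,142),.025),("lip white R",(481,298),.025),("lipfront L",(450,142),.015),("lipfront R",(447,298),.015)):
    print(n,onz(t,*c(*p),z).round(4))
x,e=tri((t,s),(c(305,213),(286/3.7+240,265/3.7+180)));print("knob",x,e)
```

```text
t 246 306 327 240 253
s 175 310 322 247 267
rect ((316.86993408203125, 246.09536743164062), (21.211978912353516, 12.392662048339844), 8.746162414550781)
  base corner z24 [0.4632 0.1594 0.024 ]
  base corner z24 [0.4931 0.1549 0.024 ]
  base corner z24 [0.4852 0.1038 0.024 ]
  base corner z24 [0.4553 0.1084 0.024 ]
rect center z24 [0.4742 0.1316 0.024 ]
247 315 319;248 313 321;249 313 321;250 313 321;251 312 321;252 312 321;253 312 321;254 313 321;255 313 320;256 314 319;257 315 319;258 315 318;259 315 318;260 315 318;261 314 319;262 313 322;263 313 322;264 312 322;265 312 322;266 311 322;267 310 322;
near L [0.5362 0.3336 0.05  ]
far L [0.5449 0.191  0.05  ]
far R [0.432 0.181 0.05 ]
near R [0.422  0.3242 0.05  ]
foot L [0.5376 0.0911 0.    ]
foot R [0.4159 0.0952 0.    ]
topL [ 0.5275 -0.1823  0.06  ]
topR [ 0.4026 -0.1774  0.06  ]
lip white L [ 0.5306 -0.0037  0.025 ]
lip white R [0.4154 0.0013 0.025 ]
lipfront L [0.5318 0.022  0.015 ]
lipfront R [0.4156 0.0253 0.015 ]
knob [0.47367105 0.13010866 0.06022276] [0.00196698]
```

Run:
```python
from h import *
import pickle
from scipy.spatial.transform import Rotation as Ro
t,s=pickle.load(open("f0.pkl","rb"))
o=r.observe();M=Ro.from_rotvec(o["orientation"]).as_matrix();print(M.round(3))
j=M[:2,2];print("jaw yaw",np.degrees(np.arctan2(j[1],j[0])))
# stand axis & lip
foot=np.array([.4768,.0931]);d=np.array([-.0117,-.2728]);d/=np.linalg.norm(d);print("axis",d,"yaw",np.degrees(np.arctan2(d[1],d[0])))
def c(u,v): return (u/3.3+225,v/3.3+180)
def incl(u,v,zi):
    C,D=ray(t,*c(u,v)); n=np.array([-np.sin(np.radians(10))*d[0],-np.sin(np.radians(10))*d[1],np.cos(np.radians(10))])
    F=np.array([*foot,0]); k=(zi-n@(C-F))/(n@D); P=C+k*D; e=np.array([*(d*np.cos(np.radians(10))),np.sin(np.radians(10))])
    return e@(P-F),P
for n,a,b,z in(("front-50",(450,142),(447,298),0),("top0-74.7",(481,142),(478,298),.009),("back-80",(488,142),(484,298),.009),("plate-211 @34",(672,156),(669,292),.034),("top275",(741,140),(739,315),.02)):
    print(n,[incl(*a,z)[0].round(4),incl(*b,z)[0].round(4)])
print("monitor corner", tri((t,s),((343,188),(259,251))))
for z in (.1,.2,.3): print(onz(t,343,188,z).round(3),onz(s,259,251,z).round(3))
print("tote rim side", [onz(s,u/3.7+240,v/3.7+180,.05).round(4) for u,v in((172,332),(352,328),(386,460),(182,463))])
```

```text
[[-0.    -0.938  0.346]
 [-0.001  0.346  0.938]
 [-1.    -0.    -0.001]]
jaw yaw 69.73005478015008
axis [-0.04284917 -0.99908155] yaw -92.45582861603575
front-50 [np.float64(0.0699), np.float64(0.0717)]
top0-74.7 [np.float64(0.0937), np.float64(0.0951)]
back-80 [np.float64(0.0988), np.float64(0.0995)]
plate-211 @34 [np.float64(0.2301), np.float64(0.2298)]
top275 [np.float64(0.2784), np.float64(0.2788)]
monitor corner (array([0.61679753, 0.06753323, 0.02790988]), array([0.00010547]))
[0.602 0.071 0.1  ] [0.603 0.201 0.1  ]
[0.581 0.076 0.2  ] [0.584 0.386 0.2  ]
[0.56  0.081 0.3  ] [0.565 0.571 0.3  ]
tote rim side [array([0.5434, 0.1973, 0.05  ]), array([0.4333, 0.1926, 0.05  ]), array([0.4229, 0.3339, 0.05  ]), array([0.5337, 0.3365, 0.05  ])]
```

play_rows --plan '[[[1.5,-3.6,-0.2],[0,0,-5],-0.2],[[3,-7.2,-0.4],[0,0,-10],-0.2],[[4.5,-10.8,-0.6],[0,0,-15],-0.2],[[6,-14.4,-0.8],[0,0,-20],-0.2],[[7.5,-18,-1.0],[0,0,-25],-0.2],[[9,-21.6,-1.2],[0,0,-30],-0.2],[[10.5,-25.2,-1.4],[0,0,-35],-0.2],[[12,-28.8,-1.6],[0,0,-40],-0.2]]' --force 15

```text
t: 0.87
tcp_pos: [0.3715, 0.3901, 0.2021]
orientation: [-0.404, 1.534, 0.403]
contact_force: [0.5, 0.3, 0.5]
opening: 0.0559
```

play_rows --plan '[[[1.4,-3.6,-0.5],[0,0,-5],-0.2],[[2.8,-7.2,-1],[0,0,-10],-0.2],[[4.2,-10.8,-1.5],[0,0,-15],-0.2],[[5.6,-14.4,-2],[0,0,-20],-0.2],[[7,-18,-2.5],[0,0,-25],-0.2],[[8.4,-21.6,-3],[0,0,-30],-0.2],[[9.6,-24.4,-3.5],[0,0,-35],-0.2],[[10.2,-25.9,-4],[0,0,-38.5],-0.2]]'

```text
t: 1.53
tcp_pos: [0.4747, 0.1272, 0.1622]
orientation: [0.13, 1.566, -0.131]
contact_force: [-0.2, 0.6, -0.5]
opening: 0.0561
```

Run:
```python
from h import *
from scipy.spatial.transform import Rotation as Ro
o=r.observe();print(o["tcp_pos"],o["joint_pos"].round(2),o["opening"],Ro.from_rotvec(o["orientation"]).as_matrix().round(3))
t=grab("top");s=grab("side")
crop(t,225,160,465,340,3.3,"pics/t1.png");crop(s,220,140,420,340,3,"pics/s1.png")
```

```text
[0.47471135 0.12721266 0.16223555] [-0.64  0.43  0.35  2.2  -0.27  0.56 -0.24] 0.05609296062528044 [[ 0.001  0.165  0.986]
 [-0.001  0.986 -0.165]
 [-1.    -0.001  0.001]]
```

View pics/s1.png

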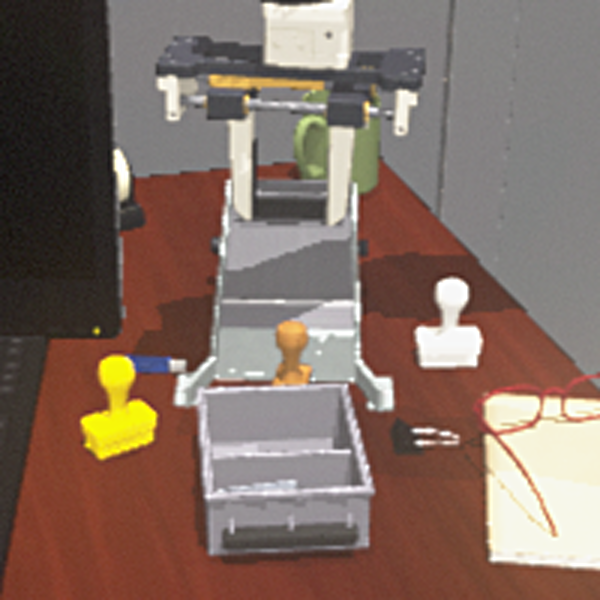

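View pics/t1.png

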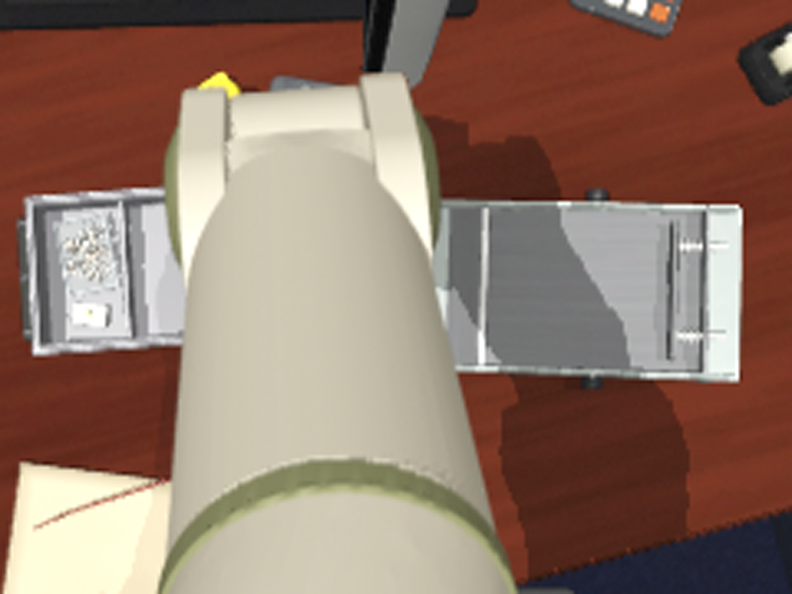

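Run:
```python
from h import *
import pickle
t,s=pickle.load(open("f0.pkl","rb"))
for z in (0.03,.1,.2,.3,.4,.5): print(z,proj(t,[.61,.067,z]).round(0),proj(s,[.61,.067,z]).round(0))
```

```text
0.03 [343. 191.] [262. 250.]
0.1 [345. 185.] [261. 225.]
0.2 [347. 174.] [259. 186.]
0.3 [351. 161.] [257. 145.]
0.4 [355. 145.] [255.  99.]
0.5 [360. 124.] [253.  49.]
```

The gripper hangs over the stamp at side (305,200), knob below it at crop (291,333); the path down is clear.

play_rows --plan '[[[0,0.4,-3],[0,0,0],-0.2],[[0,0.4,-6],[0,0,0],-0.2],[[0,0.4,-8.5],[0,0,0],-0.2],[[0,0.4,-10.5],[0,0,0],-0.2],[[0,0.4,-11.8],[0,0,0],-0.2],[[0,0.4,-11.8],[0,0,0],-0.2]]'

```text
t: 2.13
tcp_pos: [0.4728, 0.1329, 0.0416]
orientation: [0.125, 1.571, -0.128]
contact_force: [-0.7, -0.2, -0.0]
opening: 0.0558
```

Run:
```python
from h import *
o=r.observe();print(o["tcp_pos"],o["contact_force"])
s=grab("side");crop(s,260,190,380,310,5,"pics/s2.png")
```

```text
[0.47281844 0.13288279 0.04163512] [-0.6634731  -0.22089725 -0.03609587]
```

View pics/s2.png

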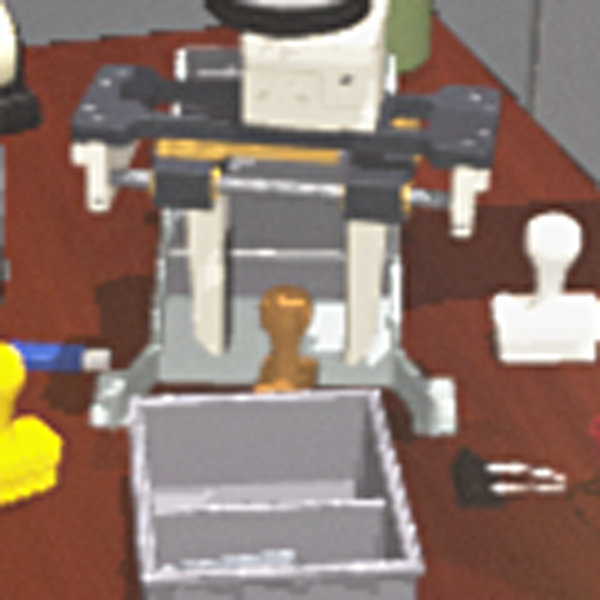

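The fingers straddle the knob evenly: tips at crop columns 210 and 360, knob at 287. Closing.

play_rows --plan '[[[0,0,0],[0,0,0],1],[[0,0,0],[0,0,0],1],[[0,0,0],[0,0,0],1],[[0,0,0],[0,0,0],1],[[0,0,0],[0,0,0],1],[[0,0,0],[0,0,0],1]]' --force 15

```text
t: 2.68
tcp_pos: [0.4736, 0.133, 0.0434]
orientation: [0.126, 1.569, -0.128]
contact_force: [-0.6, -0.1, 5.1]
opening: 0.0246
```

play_rows --plan '[[[0,0,0.5],[0,0,0],1],[[0,0,1.5],[0,0,0],1],[[0,0,3],[0,0,0],1],[[0,0,4.5],[0,0,0],1],[[0,0,6],[0,0,0],1],[[0,0,7.5],[0,0,0],1],[[0,0,7.5],[0,0,0],1]]'

```text
t: 3.27
tcp_pos: [0.4746, 0.1332, 0.1213]
orientation: [0.128, 1.566, -0.127]
contact_force: [0.4, -0.8, -0.4]
opening: 0.0242
```

Run:
```python
from h import *
o=r.observe();print(o["tcp_pos"],o["contact_force"],o["opening"])
s=grab("side");crop(s,260,140,380,310,4,"pics/s3.png")
t=grab("top");crop(t,225,160,465,340,3.3,"pics/t3.png")
```

```text
[0.47457193 0.13318389 0.12128374] [ 0.43584575 -0.78616926 -0.35748435] 0.024186994383959395
```

View pics/s3.png

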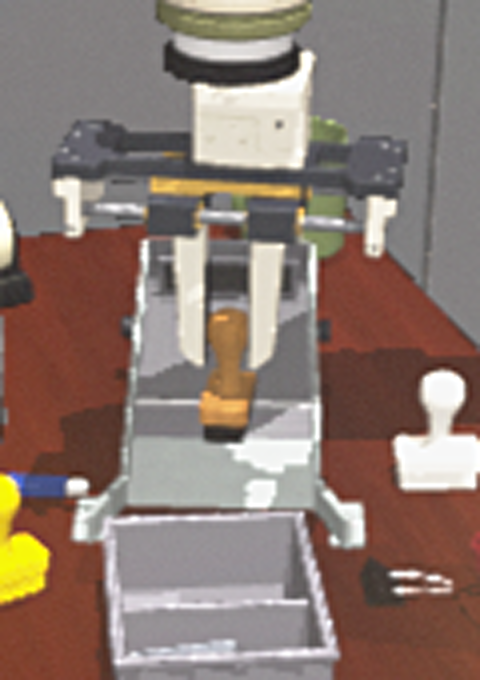

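Run:
```python
from h import *
s=grab("side")
o=r.observe();p=o["tcp_pos"];zb=p[2]-.0434
L=np.array([-.165,-.986]);W=np.array([.986,-.165])
im=cv2.resize(s["img"][190:270,290:350,::-1],None,fx=8,fy=8,interpolation=cv2.INTER_CUBIC)
def pt(x,y,z): 
    q=proj(s,[p[0]+L[0]*x+W[0]*y,p[1]-.001+L[1]*x+W[1]*y,zb+z]);return tuple(((q-[290,190]+.5)*8).astype(int))
for z in (0,.024):
    for sx in(-1,1):
        for sy in (-1,1): cv2.circle(im,pt(sx*.026,sy*.014,z),4,(0,255,0),-1)
cv2.circle(im,pt(0,0,.074),4,(255,0,0),-1)
cv2.imwrite("pics/s4.png",im)
```

```text
(no output)
```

View pics/s4.png

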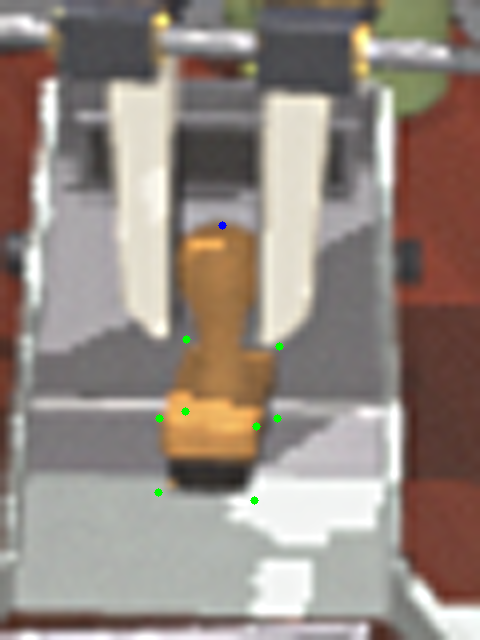

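View pics/t3.png

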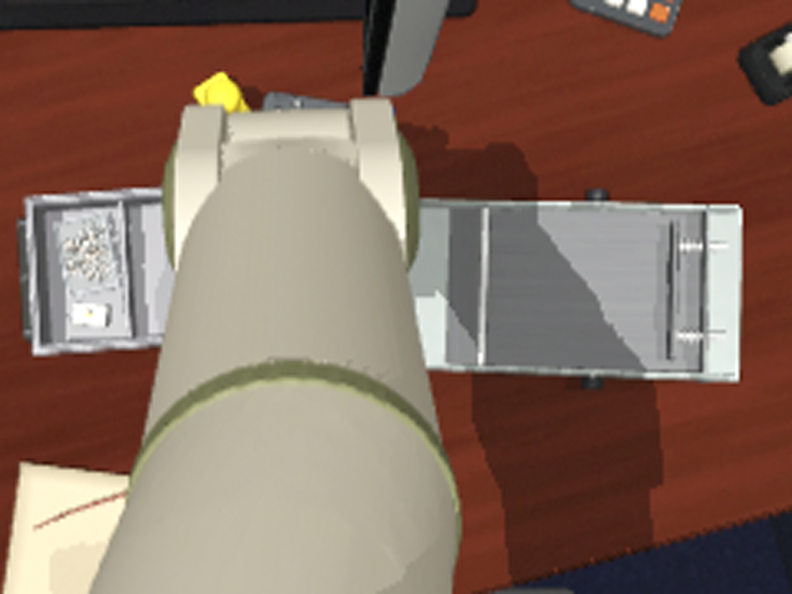

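The stamp is held upright, its base within about 2 mm of where it should be. Now carrying it over the empty bay.

play_rows --plan '[[[0.2,1.5,0.3],[0,0,2],1],[[0.4,3.5,0.6],[0,0,5],1],[[0.6,5.5,0.8],[0,0,8],1],[[0.8,7.5,0.8],[0,0,11],1],[[1.0,9,0.8],[0,0,13],1],[[1.1,9.7,0.8],[0,0,13],1],[[1.1,9.7,0.8],[0,0,13],1],[[1.1,9.7,0.8],[0,0,13],1]]'

```text
t: 4.08
tcp_pos: [0.4842, 0.2296, 0.1261]
orientation: [-0.052, 1.573, 0.049]
contact_force: [-0.2, -0.2, -0.5]
opening: 0.024
```

```bash
cat > ov.py <<'E'
from h import *
import sys
from scipy.spatial.transform import Rotation as Ro
s=grab("side")
o=r.observe();p=o["tcp_pos"];print(p,o["contact_force"],o["opening"]);zb=p[2]-.0434
J=Ro.from_rotvec(o["orientation"]).as_matrix()[:2,2];J/=np.linalg.norm(J);L=np.array([J[1],-J[0]]);W=J
x0,y0=270,190
im=cv2.resize(s["img"][y0:y0+130,x0:x0+90,::-1],None,fx=6,fy=6,interpolation=cv2.INTER_CUBIC)
im=im[:600*130//130]
def pt(x,y,z): 
    q=proj(s,[p[0]+L[0]*x+W[0]*y,p[1]-.001+L[1]*x+W[1]*y,zb+z]);return tuple(((q-[x0,y0]+.5)*6).astype(int))
for z in (0,.024):
    for sx in(-1,1):
        for sy in (-1,1): cv2.circle(im,pt(sx*.026,sy*.014,z),3,(0,255,0),-1)
cv2.imwrite(sys.argv[1],im[:600] if im.shape[0]<=600 else cv2.resize(im,None,fx=.75,fy=.75))
E
python3 ov.py pics/s5.png; python3 -c "
from h import *
t=grab('top');crop(t,215,190,375,310,5,'pics/t5.png')"
```

```text
[0.48420763 0.22904838 0.1262785 ] [-0.27773781 -0.24096799 -0.4840003 ] 0.024186145192953104
```

View pics/s5.png

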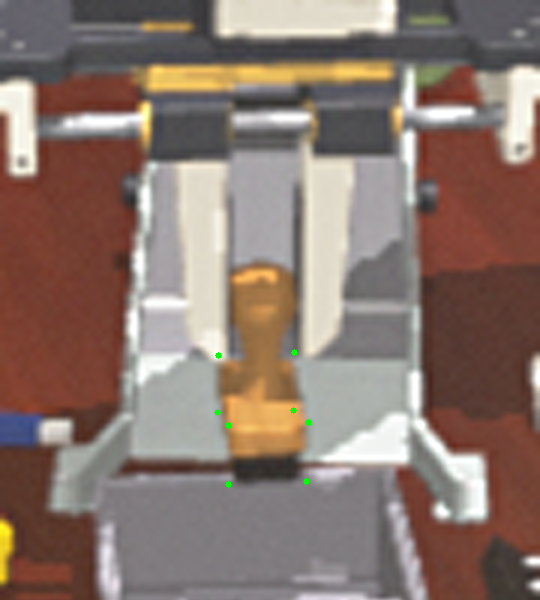

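View pics/t5.png

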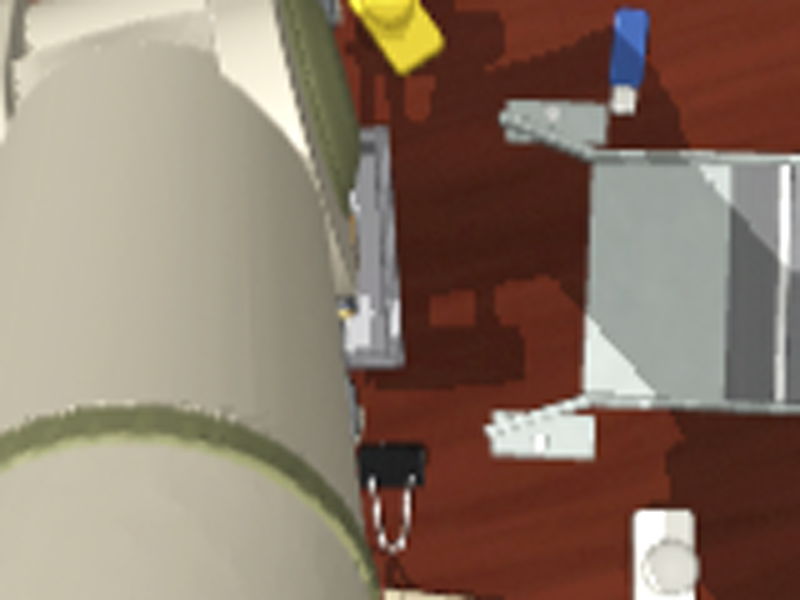

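play_rows --plan '[[[0.2,0.3,-1],[0,0,0],1],[[0.2,0.3,-2.5],[0,0,0],1],[[0.2,0.3,-4],[0,0,0],1],[[0.2,0.3,-5.2],[0,0,0],1],[[0.2,0.3,-6],[0,0,0],1],[[0.2,0.3,-6.6],[0,0,0],1],[[0.2,0.3,-7],[0,0,0],1],[[0.2,0.3,-7.2],[0,0,0],1]]'

```text
t: 4.85
tcp_pos: [0.4863, 0.2316, 0.0539]
orientation: [-0.051, 1.573, 0.048]
contact_force: [-1.0, 0.1, -0.7]
opening: 0.0243
```

```bash
python3 ov.py pics/s6.png
```

```text
[0.4862729  0.23161531 0.05396184] [-0.07183488  0.40359764 -0.56833355] 0.02415064605915151
```

View pics/s6.png

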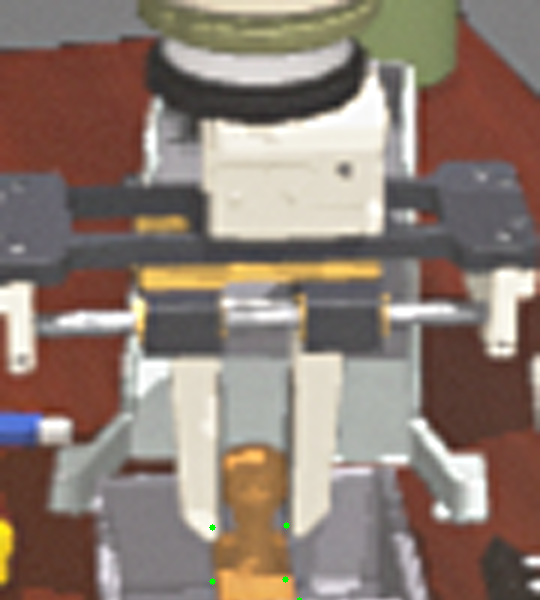

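play_rows --plan '[[[0,0,-0.2],[0,0,0],1],[[0,0,-0.4],[0,0,0],1],[[0,0,-0.6],[0,0,0],1],[[0,0,-0.6],[0,0,0],1]]'

```text
t: 5.23
tcp_pos: [0.4863, 0.2317, 0.0479]
orientation: [-0.051, 1.573, 0.048]
contact_force: [0.1, 0.6, -1.3]
opening: 0.0241
```

```bash
python3 -c "
from h import *
print(r.observe()['contact_force'],r.observe()['tcp_pos'])
s=grab('side');crop(s,270,210,360,330,5,'pics/s7.png')"
```

```text
[ 0.13507195  0.60655269 -1.30625999] [0.48627255 0.23172497 0.04789477]
```

View pics/s7.png

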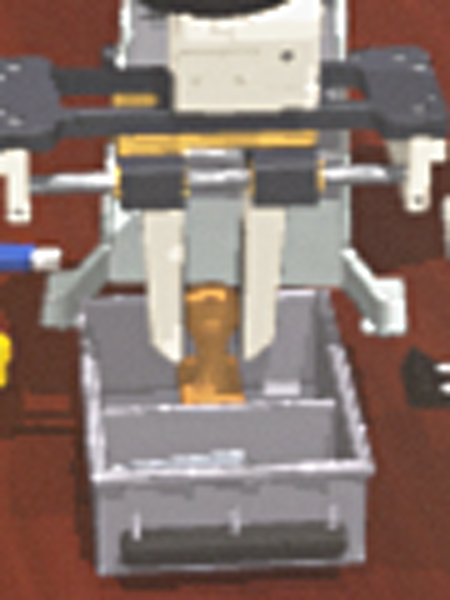

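play_rows --plan '[[[0,0,-0.1],[0,0,0],1],[[0,0,-0.2],[0,0,0],1],[[0,0,-0.2],[0,0,0],1]]'

```text
t: 5.53
tcp_pos: [0.4863, 0.2318, 0.0469]
orientation: [-0.051, 1.572, 0.049]
contact_force: [-2.0, -1.0, 12.3]
opening: 0.024
```

play_rows --plan '[[[0,0,0.0],[0,0,0],0.3],[[0,0,0.0],[0,0,0],0.1],[[0,0,0],[0,0,0],0],[[0,0,0],[0,0,0],0],[[0,0,2],[0,0,0],0],[[0,0,5],[0,0,0],0],[[0,0,8],[0,0,0],0],[[0,2,10],[0,0,0],0]]'

```text
t: 6.2
tcp_pos: [0.4869, 0.2482, 0.1491]
orientation: [-0.048, 1.572, 0.044]
contact_force: [0.8, -0.8, 0.3]
opening: 0.0468
```

```bash
python3 -c "
from h import *
print(r.observe()['contact_force'],r.observe()['tcp_pos'],r.observe()['opening'])
s=grab('side');crop(s,260,180,380,330,4,'pics/s8.png')"
```

```text
[ 0.76821283 -0.82696488  0.31474967] [0.48691256 0.24818138 0.14910999] 0.04679704176129525
```

View pics/s8.png

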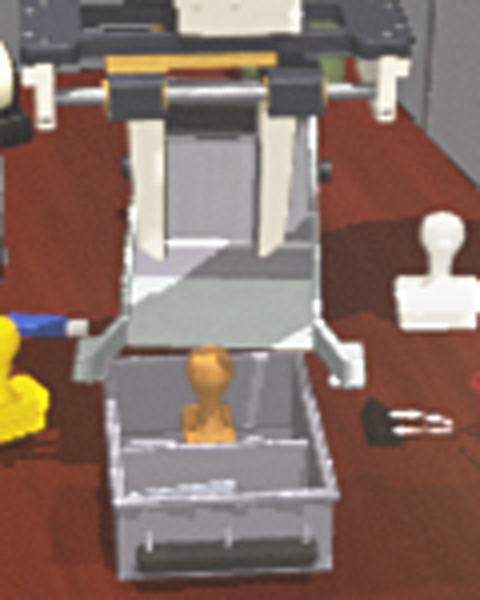

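The stamp stands upright in the far bay, crop (210,400). Going round behind the tote.

play_rows --plan '[[[-0.1,3,0],[0,0,0],0],[[-0.3,7,0],[0,0,0],0],[[-0.5,11,0],[0,0,0],0],[[-0.8,14.5,0],[0,0,0],0],[[-0.8,15.4,-2],[0,0,0],0],[[-0.8,15.4,-6],[0,0,0],0],[[-0.8,15.4,-10],[0,0,0],0],[[-0.8,15.4,-12.5],[0,0,0],0]]'

```text
t: 6.92
tcp_pos: [0.4785, 0.4095, 0.0232]
orientation: [-0.05, 1.57, 0.052]
contact_force: [-0.4, -0.0, -0.8]
opening: 0.0467
```

```bash
python3 -c "
from h import *
print(r.observe()['contact_force'],r.observe()['tcp_pos'],r.observe()['opening'],r.observe()['joint_pos'].round(2))
s=grab('side');crop(s,240,160,400,360,3,'pics/s9.png')
t=grab('top');crop(t,200,160,440,330,3.3,'pics/t9.png')"
```

```text
[-0.37240524 -0.04976636 -0.81098358] [0.47851723 0.40950748 0.02321208] 0.0466857205899374 [-0.94  0.75  0.22  1.97 -0.35  0.46 -0.39]
```

View pics/s9.png

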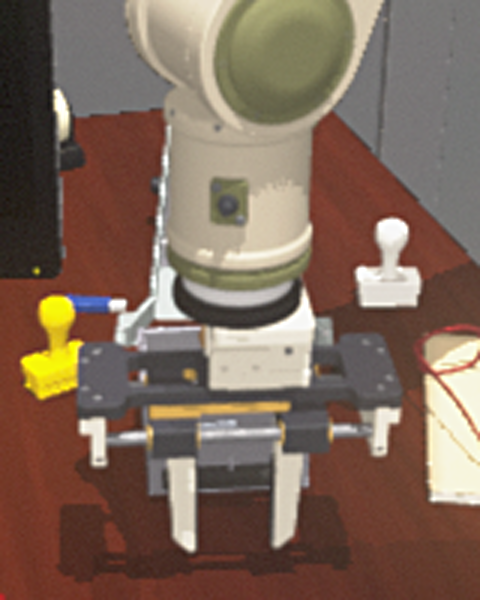

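View pics/t9.png

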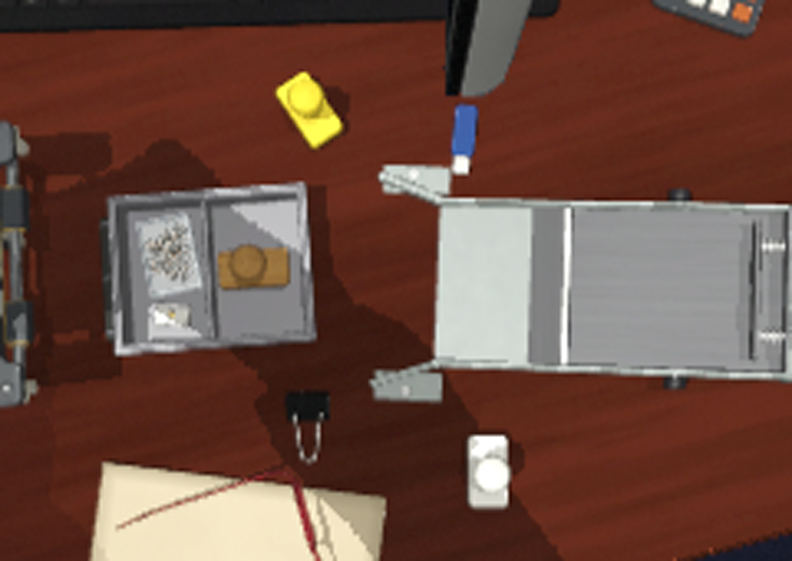

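Top view: tote and bystanders unmoved, stamp standing in the bay at crop (250,266), fingers behind the ledge at left. Approaching the ledge low.

play_rows --plan '[[[0,-1,-0.6],[0,0,0],0],[[0,-2.5,-1.2],[0,0,0],0],[[0,-4,-1.2],[0,0,0],0],[[0,-5,-1.2],[0,0,0],0],[[0,-5.5,-1.2],[0,0,0],0],[[0,-5.8,-1.2],[0,0,0],0],[[0,-6.1,-1.2],[0,0,0],0],[[0,-6.4,-1.2],[0,0,0],0]]'

```text
t: 7.68
tcp_pos: [0.4783, 0.3454, 0.0112]
orientation: [-0.05, 1.572, 0.051]
contact_force: [0.6, 1.2, 2.2]
opening: 0.0465
```

play_rows --plan '[[[0,-0.3,0],[0,0,0],0],[[0,-0.6,0],[0,0,0],0],[[0.05,-1.0,0],[0,0,-0.5],0],[[0.1,-1.4,0],[0,0,-1],0],[[0.15,-1.8,0],[0,0,-1.5],0],[[0.2,-2.2,0],[0,0,-2],0],[[0.25,-2.6,0],[0,0,-2.5],0],[[0.3,-3,0],[0,0,-3],0]]'

```text
t: 8.35
tcp_pos: [0.4814, 0.3149, 0.0112]
orientation: [-0.008, 1.572, 0.009]
contact_force: [0.3, 2.3, 2.1]
opening: 0.0466
```

```bash
python3 -c "
from h import *
print(r.observe()['contact_force'],r.observe()['tcp_pos'],r.observe()['opening'],r.observe()['joint_pos'].round(2))
s=grab('side');crop(s,240,160,400,360,3,'pics/s10.png')
t=grab('top');crop(t,200,160,440,330,3.3,'pics/t10.png')"
```

```text
[0.31969838 2.25858954 2.08147059] [0.48143776 0.31491742 0.01122828] 0.04663688299667532 [-0.8   0.73  0.18  2.09 -0.36  0.34 -0.31]
```

View pics/t10.png

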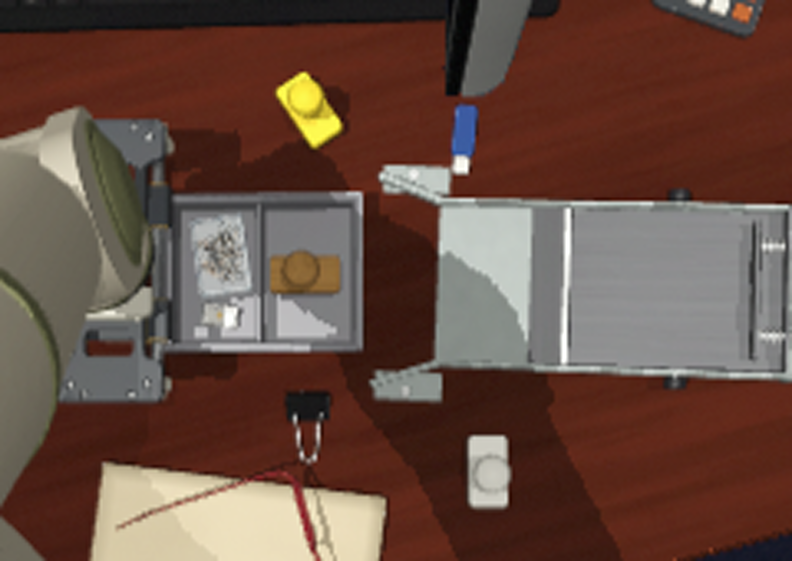

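The tote has turned nearly into line (crop 175–360 wide, edges almost level) and the force is 2 N. The push continues.

play_rows --plan '[[[0,-0.5,0],[0,0,-0.4],0],[[0.05,-1.0,0],[0,0,-0.8],0],[[0.1,-1.5,0],[0,0,-1.2],0],[[0.1,-2.0,0],[0,0,-1.6],0],[[0.15,-2.5,0],[0,0,-2],0],[[0.15,-3.0,0],[0,0,-2.4],0],[[0.2,-3.5,0],[0,0,-2.8],0],[[0.2,-4,0],[0,0,-3.1],0]]'

```text
t: 9.12
tcp_pos: [0.4833, 0.2732, 0.0111]
orientation: [0.034, 1.573, -0.035]
contact_force: [0.3, 1.2, -0.6]
opening: 0.0466
```

```bash
python3 -c "
from h import *
print(r.observe()['contact_force'],r.observe()['tcp_pos'],r.observe()['opening'],r.observe()['joint_pos'].round(2))
s=grab('side');crop(s,240,160,400,360,3,'pics/s11.png')
t=grab('top');crop(t,200,160,440,330,3.3,'pics/t11.png')"
```

```text
[ 0.34332067  1.22195872 -0.58948184] [0.48328828 0.27324096 0.0110689 ] 0.046579059156062565 [-0.73  0.72  0.17  2.14 -0.37  0.31 -0.29]
```

View pics/t11.png

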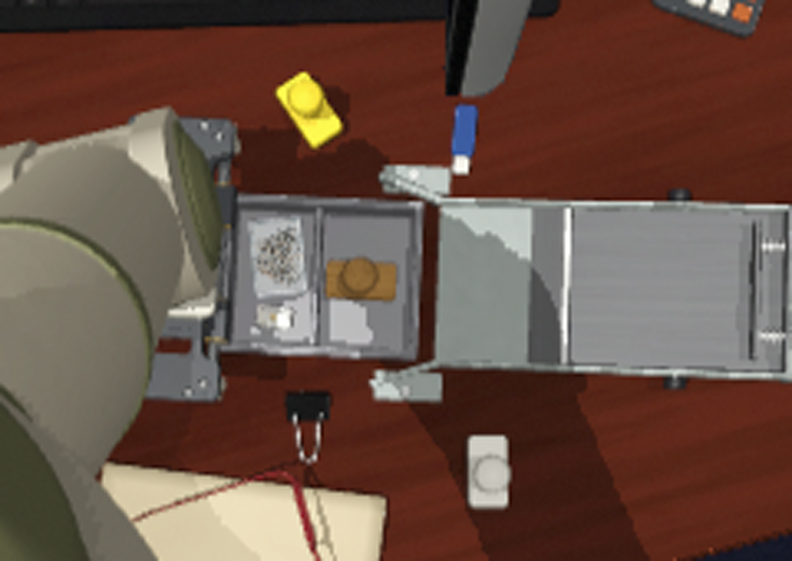

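View pics/s11.png

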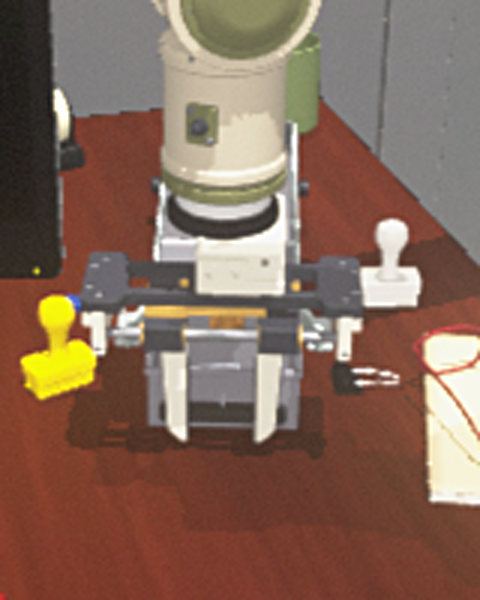

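play_rows --plan '[[[0,-0.5,0],[0,0,0],0],[[0,-1.0,0],[0,0,0],0],[[0,-1.5,0],[0,0,0],0],[[0,-2.0,0],[0,0,0],0],[[-0.05,-2.5,0],[0,0,0],0],[[-0.05,-3.0,0],[0,0,0],0],[[-0.1,-3.5,0],[0,0,0],0],[[-0.1,-4,0],[0,0,0],0]]'

```text
t: 9.88
tcp_pos: [0.4821, 0.2319, 0.0111]
orientation: [0.034, 1.573, -0.037]
contact_force: [-0.1, 1.6, -1.5]
opening: 0.0466
```

```bash
cat > look.py <<'E'
from h import *
import sys
o=r.observe();print(o['t'],o['contact_force'].round(1),o['tcp_pos'].round(4),o['joint_pos'].round(2))
k=sys.argv[1]
s=grab('side');t=grab('top')
a=cv2.resize(s['img'][170:330,240:380,::-1],None,fx=3,fy=3,interpolation=cv2.INTER_CUBIC)
b=cv2.resize(t['img'][200:300,300:460,::-1] if len(sys.argv)>2 else t['img'][200:300,240:400,::-1],None,fx=2.25,fy=2.25,interpolation=cv2.INTER_CUBIC)
im=np.zeros((480,420+360,3),np.uint8);im[:480,:420]=a;im[:b.shape[0],420:]=b
cv2.imwrite(f'pics/{k}.png',im)
E
python3 look.py l12
```

```text
9.8833 [-0.1  1.6 -1.5] [0.4821 0.2319 0.0111] [-0.65  0.71  0.15  2.18 -0.36  0.27 -0.24]
```

View pics/l12.png

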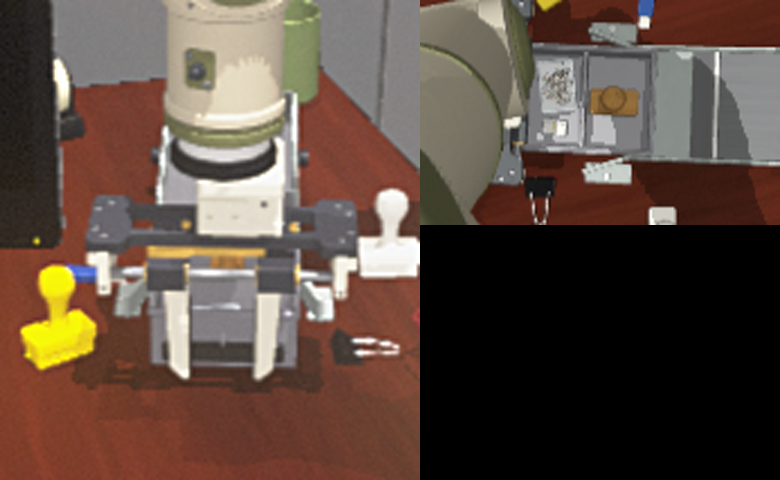

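play_rows --plan '[[[0,-0.6,0],[0,0,0],0],[[-0.05,-1.2,0],[0,0,0],0],[[-0.1,-1.8,0],[0,0,0],0],[[-0.1,-2.4,0],[0,0,0],0],[[-0.15,-3.0,0],[0,0,0],0],[[-0.15,-3.6,0],[0,0,0],0],[[-0.2,-4.2,0],[0,0,0],0],[[-0.2,-4.8,0],[0,0,0],0]]'

```text
t: 10.65
tcp_pos: [0.4801, 0.1826, 0.0112]
orientation: [0.035, 1.573, -0.038]
contact_force: [-0.4, 3.6, -1.6]
opening: 0.0465
```

```bash
python3 look.py l13
```

```text
10.65 [-0.4  3.6 -1.6] [0.4801 0.1826 0.0112] [-0.56  0.7   0.12  2.23 -0.34  0.23 -0.18]
```

View pics/l13.png

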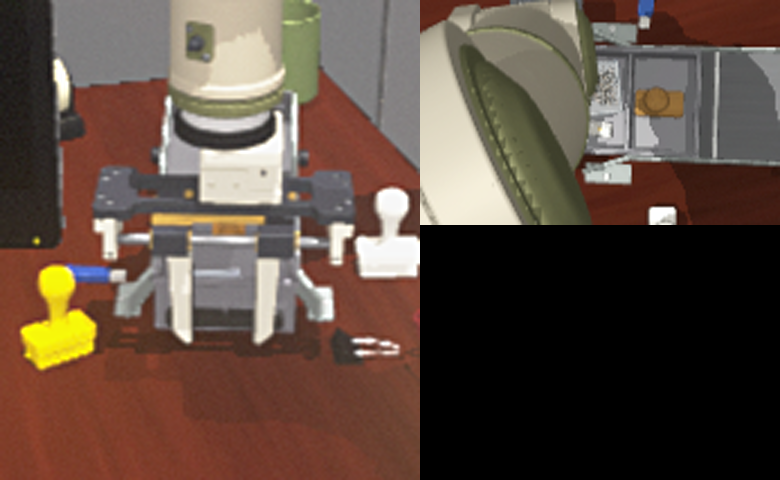

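play_rows --plan '[[[0,-0.5,0],[0,0,0],0],[[-0.05,-1.0,0],[0,0,0],0],[[-0.05,-1.5,0],[0,0,0],0],[[-0.1,-2.0,0],[0,0,0],0],[[-0.1,-2.5,0],[0,0,0],0],[[-0.15,-3.0,0],[0,0,0],0],[[-0.15,-3.5,0],[0,0,0],0],[[-0.15,-4,0],[0,0,0],0]]'

```text
t: 11.42
tcp_pos: [0.4785, 0.1409, 0.0112]
orientation: [0.036, 1.574, -0.04]
contact_force: [0.0, 2.2, -1.7]
opening: 0.047
```

```bash
python3 look.py l14 1
```

```text
11.4167 [ 0.   2.2 -1.7] [0.4785 0.1409 0.0112] [-0.47  0.69  0.1   2.26 -0.31  0.21 -0.13]
```

View pics/l14.png

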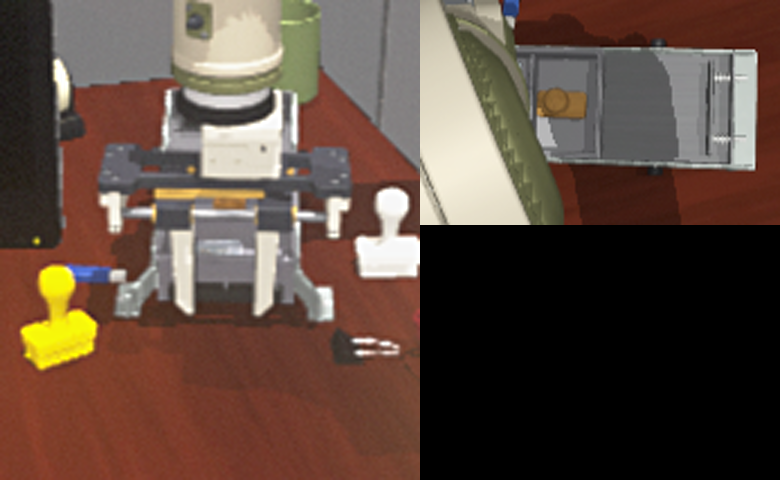

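play_rows --plan '[[[0,-0.6,0],[0,0,0],0],[[-0.05,-1.2,0],[0,0,0],0],[[-0.05,-1.8,0],[0,0,0],0],[[-0.1,-2.4,0],[0,0,0],0],[[-0.1,-3.0,0],[0,0,0],0],[[-0.15,-3.6,0],[0,0,0],0],[[-0.15,-4.2,0],[0,0,0],0],[[-0.2,-4.7,0],[0,0,0],0]]'

```text
t: 12.18
tcp_pos: [0.4767, 0.0926, 0.0114]
orientation: [0.037, 1.573, -0.042]
contact_force: [1.2, 3.9, 1.7]
opening: 0.0466
```

```bash
python3 look.py l15 1
```

```text
12.1833 [1.2 3.9 1.7] [0.4767 0.0926 0.0114] [-0.37  0.68  0.08  2.29 -0.28  0.18 -0.07]
```

View pics/l15.png

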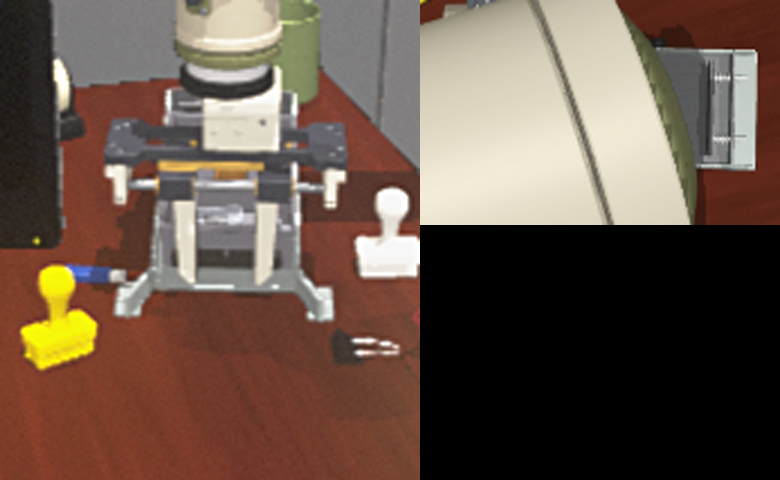

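play_rows --plan '[[[0,-0.5,0.1],[0,0,0],0],[[-0.05,-1.0,0.2],[0,0,0],0],[[-0.05,-1.5,0.3],[0,0,0],0],[[-0.1,-2.0,0.4],[0,0,0],0],[[-0.1,-2.5,0.5],[0,0,0],0],[[-0.15,-3.0,0.6],[0,0,0],0],[[-0.15,-3.5,0.7],[0,0,0],0],[[-0.15,-4,0.75],[0,0,0],0]]'

```text
t: 12.95
tcp_pos: [0.4752, 0.0521, 0.0192]
orientation: [0.037, 1.573, -0.042]
contact_force: [0.6, 6.7, 3.2]
opening: 0.0464
```

```bash
python3 look.py l16 1
```

```text
12.95 [0.6 6.7 3.2] [0.4752 0.0521 0.0192] [-0.28  0.67  0.08  2.31 -0.25  0.18 -0.02]
```

View pics/l16.png

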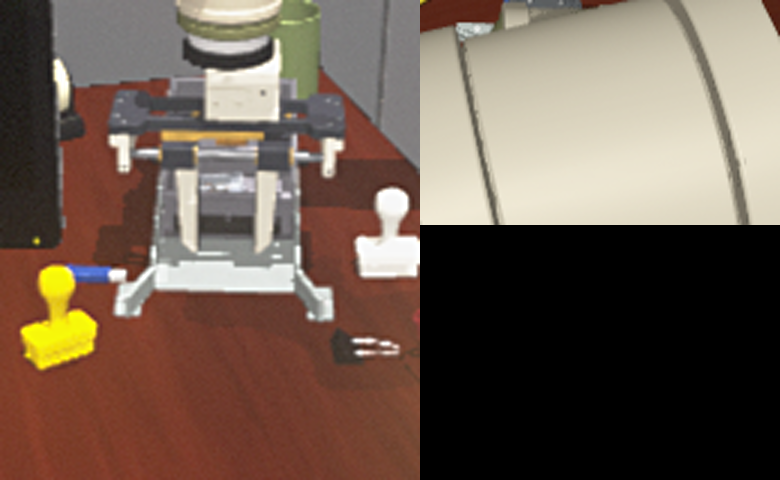

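play_rows --plan '[[[0,-0.3,0.06],[0,0,0],0],[[-0.03,-0.6,0.12],[0,0,0],0],[[-0.03,-0.9,0.18],[0,0,0],0],[[-0.05,-1.2,0.24],[0,0,0],0],[[-0.05,-1.4,0.28],[0,0,0],0]]'

```text
t: 13.47
tcp_pos: [0.4741, 0.0359, 0.0218]
orientation: [0.038, 1.574, -0.046]
contact_force: [0.0, 1.6, -2.3]
opening: 0.0468
```

```bash
cat > look2.py <<'E'
from h import *
import sys
o=r.observe();print(o['t'],o['contact_force'].round(1),o['tcp_pos'].round(4),o['joint_pos'].round(2))
s=grab('side');crop(s,270,180,360,290,6 if 0 else 5.4,f'pics/{sys.argv[1]}.png')
E
python3 look2.py l17
```

```text
13.4667 [ 0.   1.6 -2.3] [0.4741 0.0359 0.0218] [-0.25  0.66  0.08  2.31 -0.24  0.18 -0.01]
```

View pics/l17.png

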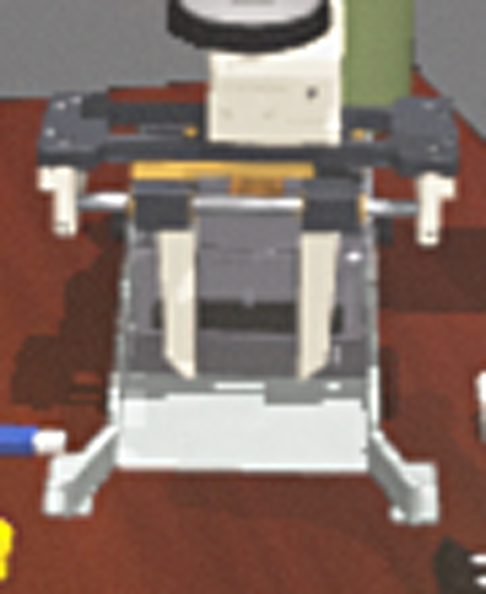

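play_rows --plan '[[[0,-0.2,0.04],[0,0,0],0],[[0,-0.4,0.08],[0,0,0],0],[[-0.03,-0.6,0.1],[0,0,0],0],[[-0.03,-0.7,0.12],[0,0,0],0]]'

```text
t: 13.85
tcp_pos: [0.4736, 0.0289, 0.023]
orientation: [0.038, 1.575, -0.045]
contact_force: [0.2, 6.0, -3.0]
opening: 0.0462
```

```bash
python3 look2.py l18
```

```text
13.85 [ 0.2  6.  -3. ] [0.4736 0.0289 0.023 ] [-0.24  0.66  0.08  2.31 -0.24  0.19  0.  ]
```

View pics/l18.png

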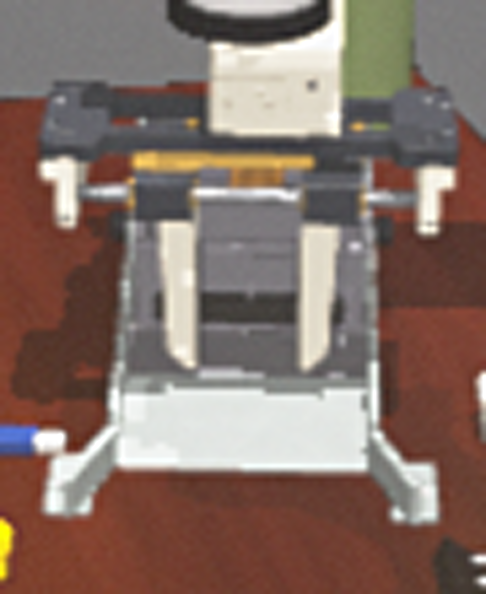

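play_rows --plan '[[[0,-0.15,0.03],[0,0,0],0],[[0,-0.3,0.05],[0,0,0],0],[[-0.02,-0.45,0.08],[0,0,0],0]]'

```text
t: 14.15
tcp_pos: [0.4732, 0.0251, 0.0238]
orientation: [0.037, 1.575, -0.044]
contact_force: [-0.8, 6.6, -2.7]
opening: 0.0464
```

play_rows --plan '[[[0,-0.15,0.03],[0,0,0],0],[[0,-0.3,0.05],[0,0,0],0],[[-0.02,-0.4,0.07],[0,0,0],0]]'

```text
t: 14.4
tcp_pos: [0.4727, 0.022, 0.0243]
orientation: [0.037, 1.576, -0.042]
contact_force: [-0.1, 7.6, -2.6]
opening: 0.0464
```

```bash
python3 look2.py l19
```

```text
14.4 [-0.1  7.6 -2.6] [0.4727 0.022  0.0243] [-0.22  0.65  0.07  2.31 -0.23  0.19  0.01]
```

View pics/l19.png

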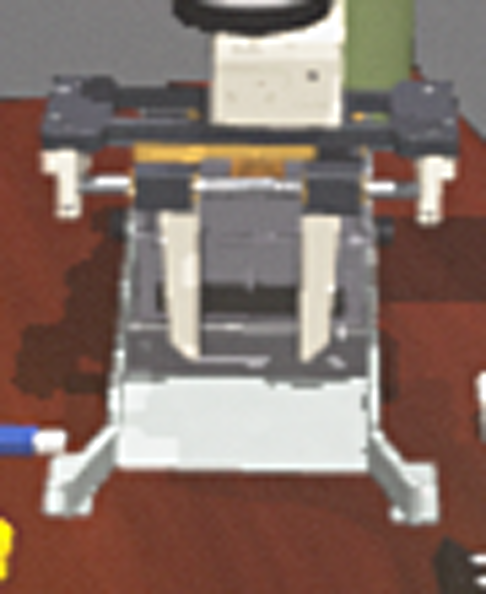

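play_rows --plan '[[[0,-0.1,0.02],[0,0,0],0],[[0,-0.2,0.02],[0,0,0],0],[[0,-0.3,0.02],[0,0,0],0]]'

```text
t: 14.7
tcp_pos: [0.4722, 0.0212, 0.0244]
orientation: [0.036, 1.577, -0.037]
contact_force: [-1.0, 17.1, -4.1]
opening: 0.0464
```

```bash
python3 look2.py l20
python3 - <<'E'
from h import *
t=grab('top');crop(t,290,200,470,300,4.4,'pics/t20.png')
E
```

```text
14.7 [-1.  17.1 -4.1] [0.4722 0.0212 0.0244] [-0.21  0.65  0.07  2.31 -0.23  0.19  0.02]
```

View pics/l20.png

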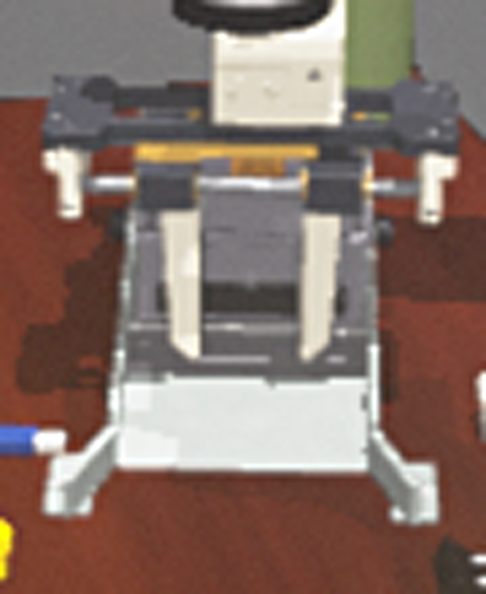

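View pics/t20.png

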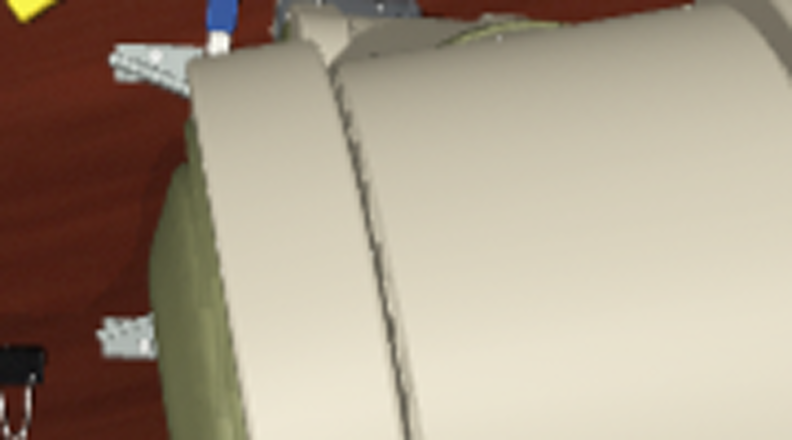

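Run:
```python
from h import *
s=grab('side')
foot=np.array([.4768,.0931,0]);d=np.array([-.0428,-.9991,0]);c,sn=np.cos(np.radians(10)),np.sin(np.radians(10))
e=d*c+np.array([0,0,sn]);n=-d*sn+np.array([0,0,c])
def P(x,z): q=proj(s,foot+e*x+n*z); return ((q-[270,180])*5.4).round(0)
for nm,x,z in(("foot",0,0),("front",.0685,0),("top",.0932,.009),("back",.0985,.009),("near edge clr raised",.0985,.009),("near edge seated",.0985,.002),("rim near clr raised",.0985,.059),("rim seated",.0985,.052),("ledge top raised",.0845,.033),("ledge bot raised",.0845,.021),("ledge bot seated",.0845,.014),("ledge top seated",.0845,.026)): print(nm,P(x,z))
o=r.observe();p=o['tcp_pos'];print("tip",((proj(s,p+[-.032,0,0])-[270,180])*5.4).round(0),((proj(s,p+[.032,0,0])-[270,180])*5.4).round(0), (foot[1]-p[1])/c)
```

```text
foot [242. 463.]
front [245. 371.]
top [247. 326.]
back [247. 319.]
near edge clr raised [247. 319.]
near edge seated [247. 331.]
rim near clr raised [248. 236.]
rim seated [248. 248.]
ledge top raised [247. 297.]
ledge bot raised [246. 317.]
ledge bot seated [246. 328.]
ledge top seated [246. 308.]
tip [315. 344.] [183. 344.] 0.07292848245871891
```

Run:
```python
from h import *
s=grab('side')
im=s['img'][205:260,282:352,::-1].astype(float)
im=np.clip((im/255)**.6*255,0,255).astype(np.uint8)
cv2.imwrite('pics/z20.png',cv2.resize(im,None,fx=10.5,fy=10.5,interpolation=cv2.INTER_CUBIC))
```

```text
(no output)
```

View pics/z20.png

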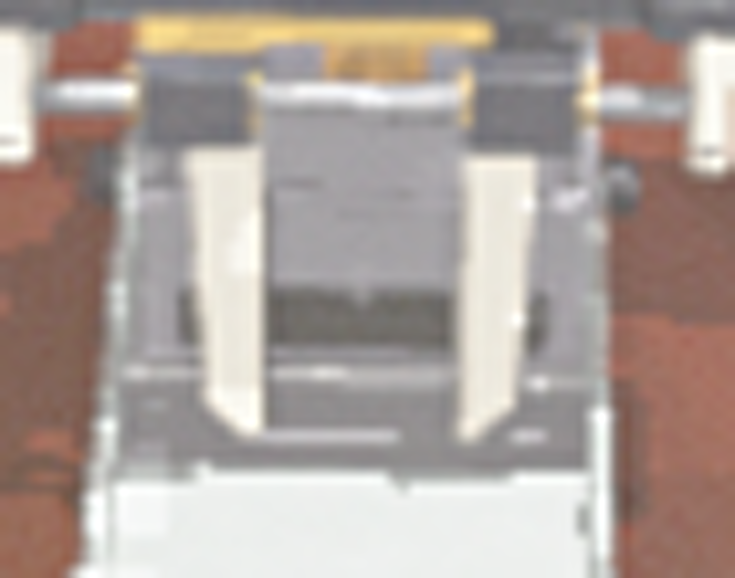

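The near edge shows at crop row ~349, above the lip's top line at ~375. Force is up to 17 N and the fingers carry 4 N of weight, so the tote is past the lip and held up by friction. Easing off slightly and moving the fingers down.

play_rows --plan '[[[0,-0.12,-0.1],[0,0,0],0],[[0,-0.12,-0.2],[0,0,0],0],[[0,-0.1,-0.3],[0,0,0],0],[[0,-0.1,-0.4],[0,0,0],0]]'

```text
t: 15.23
tcp_pos: [0.4726, 0.0215, 0.0206]
orientation: [0.035, 1.576, -0.035]
contact_force: [-0.0, 7.5, 4.3]
opening: 0.0464
```

```bash
cat > z.py <<'E'
from h import *
import sys
o=r.observe();print(o['t'],o['contact_force'].round(1),o['tcp_pos'].round(4))
s=grab('side')
im=s['img'][205:260,282:352,::-1].astype(float)
im=np.clip((im/255)**.6*255,0,255).astype(np.uint8)
cv2.imwrite(f'pics/{sys.argv[1]}.png',cv2.resize(im,None,fx=10.5,fy=10.5,interpolation=cv2.INTER_CUBIC))
E
python3 z.py z21
```

```text
15.2333 [-0.   7.5  4.3] [0.4726 0.0215 0.0206]
```

View pics/z21.png

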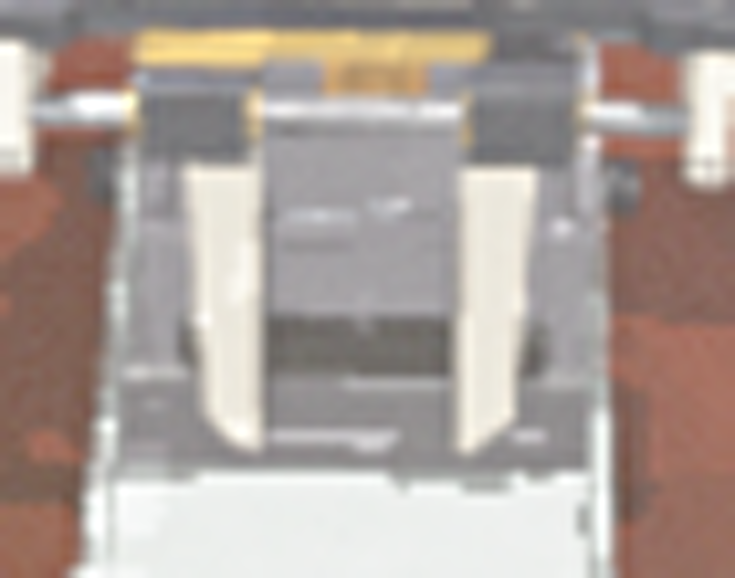

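The ledge dropped by about 27 rows (7–8 mm) and its bottom is now level with the lip line. Backing off gently.

play_rows --plan '[[[0,0.1,0.05],[0,0,0],0],[[0,0.3,0.05],[0,0,0],0],[[0,0.6,0.05],[0,0,0],0],[[0,1,0.1],[0,0,0],0],[[0,2,0.1],[0,0,0],0],[[0,3.5,0.3],[0,0,0],0],[[0,5.5,1],[0,0,0],0]]'

```text
t: 15.87
tcp_pos: [0.4723, 0.0763, 0.03]
orientation: [0.036, 1.577, -0.037]
contact_force: [-0.4, 0.1, -0.6]
opening: 0.0466
```

```bash
python3 z.py z22
```

```text
15.8667 [-0.4  0.1 -0.6] [0.4723 0.0763 0.03  ]
```

View pics/z22.png

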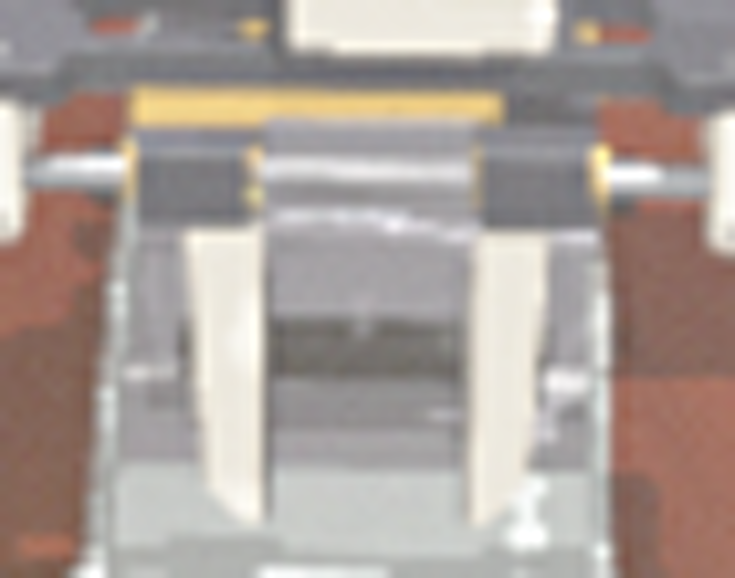

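play_rows --plan '[[[0,2,2],[0,0,0],0],[[0,5,5],[0,0,0],0],[[0,8.5,7],[0,0,0],0],[[0,12,9],[0,0,0],0],[[0,15.5,11],[0,0,0],0],[[0,19,13],[0,0,0],0],[[0,22.5,14],[0,0,0],0],[[0,26,15],[0,0,0],0]]'

```text
t: 16.58
tcp_pos: [0.472, 0.3442, 0.1826]
orientation: [0.035, 1.575, -0.029]
contact_force: [0.9, -0.1, -0.1]
opening: 0.0464
```

play_rows --plan '[[[0,3,0.5],[0,0,0],0],[[0,6,1],[0,0,0],0],[[0,8,1],[0,0,0],0],[[0,9,1],[0,0,0],0]]'

```text
t: 16.92
tcp_pos: [0.4704, 0.4384, 0.1925]
orientation: [0.033, 1.575, -0.025]
contact_force: [-0.1, -0.2, 0.0]
opening: 0.0466
```

Run:
```python
from h import *
o=r.observe();print(o['t'],o['tcp_pos'],o['contact_force'])
t=grab('top');s=grab('side')
crop(t,225,180,465,330,3.3,"pics/t23.png");crop(s,240,170,400,320,4,"pics/s23.png")
import pickle;pickle.dump((t,s),open("f23.pkl","wb"))
```

```text
16.9167 [0.47044644 0.438391   0.19254677] [-0.091999   -0.18823599  0.018065  ]
```

View pics/t23.png

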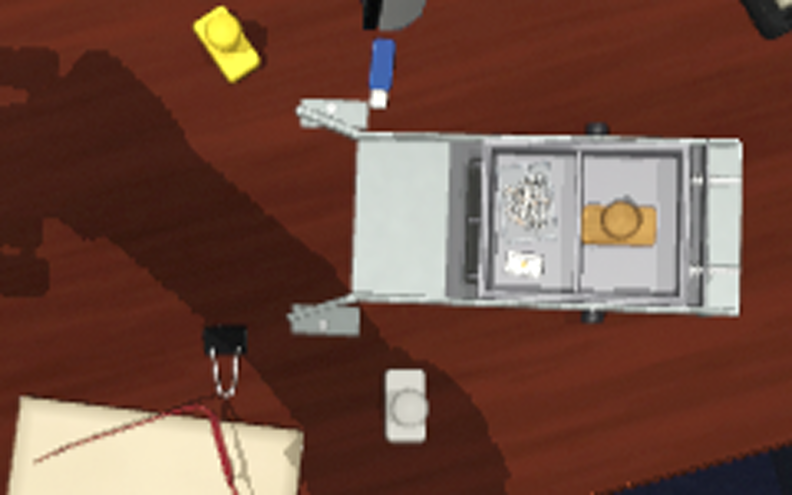

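View pics/s23.png

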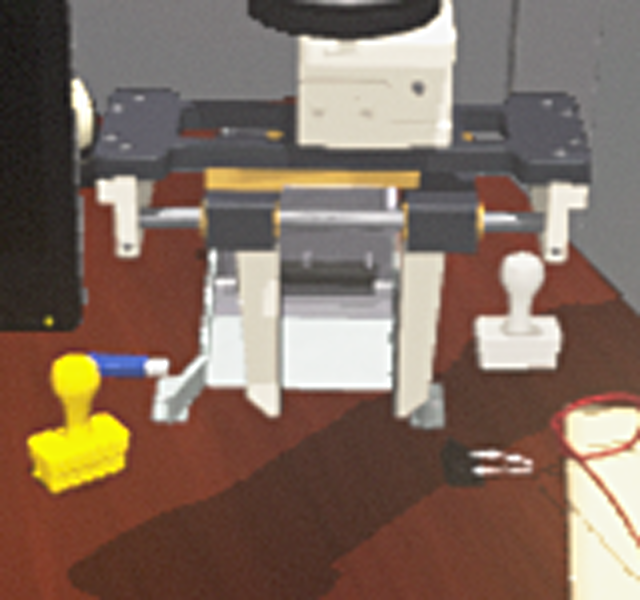

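Top view: the tote lies in the pocket (rim crop 485–688), its near wall just behind the lip line, and the stamp stands at (620,220). The bystanders look the same. Clearing the arm away for the side view.

play_rows --plan '[[[-2,3,0.5],[0,0,0],0],[[-4,6,1],[0,0,0],0],[[-6,9,1.5],[0,0,0],0],[[-8,12,1.5],[0,0,0],0],[[-10,14,1.5],[0,0,0],0],[[-12,16,1.5],[0,0,0],0],[[-14,18,1.5],[0,0,0],0],[[-16,20,1.5],[0,0,0],0]]'

```text
t: 17.68
tcp_pos: [0.3112, 0.6346, 0.2068]
orientation: [0.033, 1.576, -0.03]
contact_force: [-0.1, 0.6, -0.8]
opening: 0.0464
```

Run:
```python
from h import *
o=r.observe();print(o['t'],o['tcp_pos'],o['contact_force'])
t=grab('top');s=grab('side')
crop(t,350,210,460,285,7,"pics/t24.png");crop(s,270,170,370,290,5,"pics/s24.png")
import pickle;pickle.dump((t,s),open("f24.pkl","wb"))
t0,s0=pickle.load(open("f0.pkl","rb"))
cv2.imwrite("pics/s24f.png",s["img"][:,:,::-1])
```

```text
17.6833 [0.31115639 0.63455932 0.20676036] [-0.0741911   0.58077274 -0.81072421]
```

View pics/t24.png

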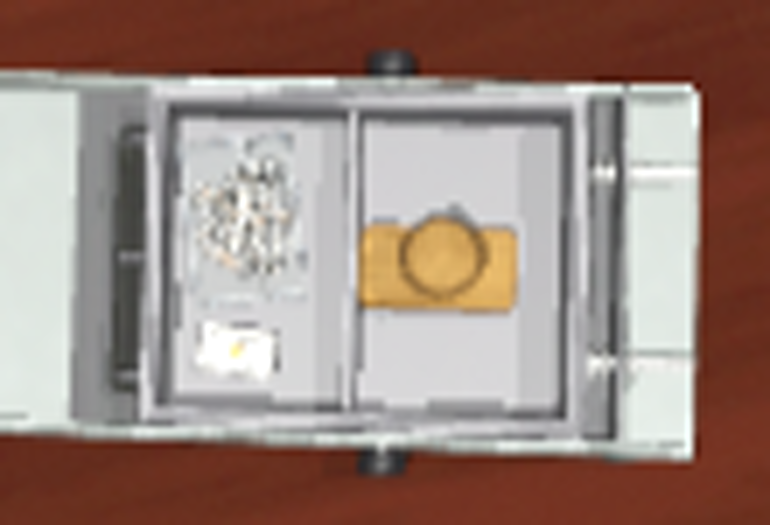

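View pics/s24.png

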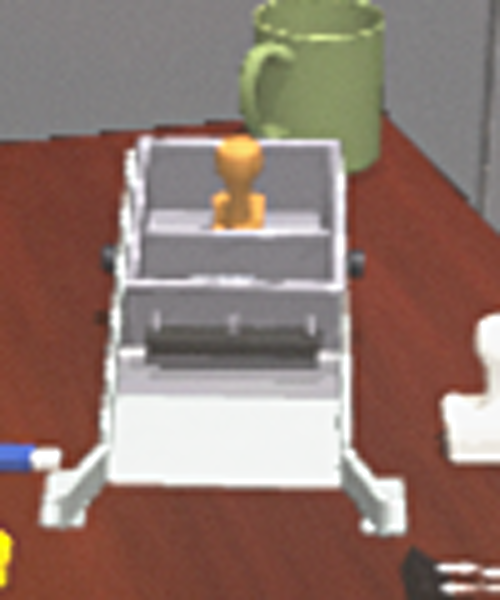

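View pics/s24f.png

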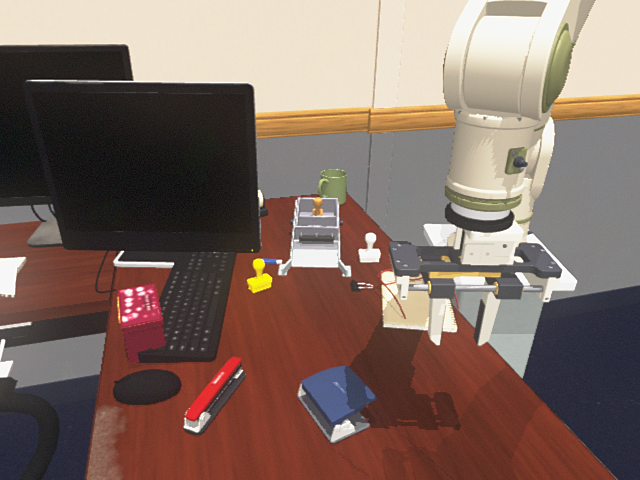

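Run:
```python
from h import *
import pickle
t,s=pickle.load(open("f24.pkl","rb"));t0,s0=pickle.load(open("f0.pkl","rb"))
foot=np.array([.4768,.0931,0]);d=np.array([-.0428,-.9991,0]);l=np.array([.9991,-.0428,0]);c,sn=np.cos(np.radians(10)),np.sin(np.radians(10))
e=d*c+np.array([0,0,sn]);n=-d*sn+np.array([0,0,c])
for h in(.0185,):
  for lab,zn,x in(("seated",.052,.080),("near up",.059,.080)):
    for nm,xx,zz in(("near",x+h,zn),("far",x+h+.14,.052)):
      for y in(.055,-.055):
        X=foot+e*xx+n*zz+l*y
        print(lab,nm,y,"top crop",((proj(t,X)-[350,210])*7).round(0),"side crop",((proj(s,X)-[270,170])*5).round(0))
print("lip top",((proj(s,foot+e*.0985+n*.009)-[270,170])*5).round(0),((proj(s,foot)-[270,170])*5).round(0))
# bystander change
for nm,(a,b),box in(("top",(t0,t),(280,175,540,330)),("side",(s0,s),(235,170,380,300))):
    x0,y0,x1,y1=box
    m=(cv2.absdiff(a["img"],b["img"]).max(2)>40).astype(np.uint8)[y0:y1,x0:x1]
    k,lb,st,ce=cv2.connectedComponentsWithStats(m)
    print(nm,[(st[i][:2]+[x0,y0]).tolist()+st[i][2:].tolist() for i in range(1,k) if st[i][4]>8])
```

```text
seated near 0.055 top crop [151.  82.] side crop [123. 277.]
seated near -0.055 top crop [141. 411.] side crop [335. 281.]
seated far 0.055 top crop [581.  91.] side crop [137. 134.]
seated far -0.055 top crop [575. 427.] side crop [332. 137.]
near up near 0.055 top crop [150.  80.] side crop [123. 266.]
near up near -0.055 top crop [139. 410.] side crop [336. 270.]
near up far 0.055 top crop [581.  91.] side crop [137. 134.]
near up far -0.055 top crop [575. 427.] side crop [332. 137.]
lip top [228. 346.] [224. 479.]
top [[280, 215, 16, 50, 698], [366, 221, 69, 50, 2018], [403, 224, 18, 1, 18], [306, 240, 23, 14, 254], [429, 242, 3, 28, 32], [395, 252, 6, 17, 21], [376, 270, 19, 1, 19], [408, 271, 13, 1, 13], [280, 316, 36, 14, 282]]
side [[297, 197, 42, 20, 536], [295, 215, 44, 13, 303], [294, 228, 43, 16, 590], [285, 247, 59, 53, 1909]]
```

The rim rows match lying flat: near rim at ~285 against 284 predicted, where a raised edge would show at ~273; far rim at ~141 against 140. No bystander shows a change between the first and last pictures. Handing in.

```bash
python3 -c "
from workcell import job_done
print(job_done())"
```

```text
the job is handed in; nothing more can be done
None
```

The job is handed in at about 18 s: the wooden stamp stands upright in the tote's empty far compartment, and the tote lies flat in the stand behind the lip. I gripped the stamp by its knob. I then pushed the tote by its ledge, turning it into line, up the ramp and over the lip.

**Forces:** Pushing took 1–8 N, with one reading of 17 N at the end of the spring travel, probably a light touch on the hard stop. At that point the fingers were holding the near edge up. I eased off and moved them down 4 mm, and the edge dropped in.

**Last checks:**
- **Tote:** both rims match the predicted flat position within about one picture pixel, with the near edge directly behind the lip.
- **Stamp:** it is upright in both views, its base close to or touching the divider.
- **Bystanders:** nothing changed in the pictures around the stand. The tape dispenser, punch and mug were only partly inside the compared areas, but the arm stayed clear of them.
- **Arm:** it was clear and touching nothing.

**Disagreements:** the side camera read the tote 5–8 mm further from the ramp than the top camera at the start, and I relied on the top camera. The finished seat shows the same small side-camera offset, which I allowed for in the check.

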